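# Weigh and label a tub of pickled greens

## Robot

A 6-joint arm with a two-finger parallel gripper is mounted at the origin on the work surface. World frame = base frame: x ahead of the robot, y to its left, z up, the work surface at z = 0. Lengths are in m, angles in rad, forces in N, time in s.
With the tool pointing down it reaches from about 0.275 to 0.725 m from the base axis. Payload 15.9 kg.
Tool frame: the origin (TCP) lies on the mounting face of the last link; the fingertips stand 173 mm ahead of it and the grasp point (between the pads) lies 155 mm ahead of it; z points along the fingers, y is the line along which they close (so a half turn about z gives the same grasp; the last joint's range is limited). The gripper opens to 85 mm and grips with 20 to 120 N. Pads are 22 mm wide; open, the fingers measure 114 mm over their backs; the gripper's body (76 mm by 85 mm) begins 54 mm behind the grasp point. The pads swing forward as they close: fully open they stand 13 mm farther back than shut.
Start: joints at [-1.238, 0.213, -0.034, 1.323, 0, 1.571], TCP at [0.163, -0.473, 0.405] pointing down, gripper open.
Joint ranges: [-2.98, 2.98], [-0.74, 1.72], [-1.14, 1.35], [-2.1, 2.04], [-1.57, 1.44], [-3.14, 3.14]. Speed limits (rad/s): [1.89, 1.89, 2.39, 2.57, 3.14, 3.14].

## Interface

Orientations are given as [roll, pitch, yaw] about the fixed x, y, z axes, in that order (R = Rz(yaw) Ry(pitch) Rx(roll)).
In Python, from rig import arm gives the robot as it stands.
- The arm moves only by the shell command python3 -m creep 'ROWS' [FORCE]. ROWS is a JSON object of lists of equal length, an entry for each row: "xyz": the shift along the tool's x, y, z each as a share of 0.02 m, from -1 to 1, a list of three; "roll": the turn about the tool's z as a share of 0.5 rad, from -1 to 1; "claw": the opening, from 0 (shut) to 1 (fully open). A call has 1 to 12 rows; each row shifts and turns the commanded pose from where the row before left it, along the tool's axes as they then stand; what a row does not reach is not made up. A row lasts 1/10 s, in which the tool goes at most 50 mm and 8.59 degrees, less where a joint would pass 70% of its speed; a pose out of reach is approached as far as the arm can. A call with a number of a shift or a turn outside -1 to 1 is refused whole. A call with a gripper value outside its range is refused whole. The fingers move at their own pace and stop on an object; FORCE is the grip in N (left out, the last holds). Time passes only in rows, so rows that do not move let the fingers close. It gives the time, the measured TCP pose, the force, the opening and the grip force at its end, in the units of the state.
- arm.state(): the state, without advancing time (a new reading comes with each control period).
- arm.read_camera(name): name is "side" or "top"; returns a dict with "image" (480x640x3 uint8, red, green, blue), "intrinsics" (3x3 intrinsics, pixels), "R" (3x3) and "t" (3): a world point X has camera coordinates R X + t. Camera axes: x right, y down, z forward; pixel columns grow to the right and rows downward; lengths in m; the calibration is good to about 2 mm. A picture is of the moment at which its call begins. There is no depth.
- arm.job_done(): hands the job in; it is judged then, once.
The state is a dict: "clock": time; "joint_pos": joint angles; "qd": joint speeds; "effort": joint torques, N m; "ee_pos": TCP position; "orientation": TCP orientation; "wrist_force": force on the tool from outside, world axes, zero at the start; "torque": the same for the moment, N m; "grip_width": opening from 0.0 (shut) to 1.0 (fully open); "gripper_force": force on a finger pad.
Only numpy, scipy, OpenCV 4.12 (cv2) and the standard library are available. Lean on these libraries where they do the work, as an engineer would, in place of code of your own. Each camera call takes 0.05 s, during which the arm holds its last target. There are 200 camera calls.

## Task

Get the green-labelled tub of pickles labelled: first give the scale's weighing plate a puff of sanitiser by pressing the bottle's nozzle cap right down and letting it up, then set the tub upright in the middle of the plate (put it down, don't drop it) and let go. Next turn the selector dial on the sloped console until its white pointer clicks in at the green dot, and finally press the blue print button right in and let it up. Leave the tub on the plate, and leave the yellow and red tubs and the jar where they stand.

Things in the scene. Friction and masses are not known exactly. Their poses are not given: they have to be found in the camera images.
- scale: White counter label scale, fixed, 220 (x) x 400 (y) x 45 mm. Origin: centre of its underside; x away from the operator, y left, z up. Left: steel weighing plate 200 x 185 mm. Right: 190 mm wide console, its grey face (170 mm along the slope) tilted 30 degrees to the operator: outward normal (-0.5, 0, 0.866) in this frame; height 55 mm at the front edge, 140 mm at the rear.
- plate_centre (a point): Centre of the weighing plate's top (small black cross), 55 mm above the table; axes as scale. The console's side wall stands 110 mm to the right (-y).
- dial (a joint): Angle (rad) of the black selector dial; grows clockwise seen from above. Four click stops with coloured dots: -0.9 white, -0.3 yellow, +0.3 green, +0.9 red; at 0 the pointer points straight up the slope. Let go, it springs into the nearest stop; turning takes up to about 0.1 N m.
- dial_grip (a point): Grip point on the dial's axis, 37 mm above the sloped face. The grip is a bar 46 mm long (this point's x; white pointer line at its +x end), 14 mm thick (y); z is the dial's axis, the sloped face's normal. The bar's top is 7 mm above this point; the disc under the bar, 48 mm wide, has its top 23 mm below the point.
- green_dot (a point): Centre of the green dot, 12 mm wide, flat on the sloped face, 45 mm from the dial's axis. The other dots lie on the same circle.
- print_button (a joint): Travel of the blue print button (m): 0 up, 0.006 fully in, against a spring of about 5 N; pressed along the sloped face's inward normal. It counts as pressed from 0.004.
- print_button_top (a point): Centre of the button's 26 mm wide round top; z is the sloped face's outward normal. About 22 mm above the face, 100 mm to the right of the dial's axis; black housing 42 mm wide, 12 mm high.
- bottle: White sanitiser bottle with blue band, 66 mm diameter, fixed upright in a round steel foot (100 mm diameter), left of the plate. Origin: centre of the foot's underside, on the table; the nozzle points to its -y.
- nozzle_cap (a joint): Travel of the white nozzle cap (m): 0 up, 0.008 fully down, against a spring of about 6 N. It counts as pressed from 0.006.
- cap_top (a point): Centre of the cap's flat top, a 32 mm disc, 198 mm above the table when up; a nozzle tube sticks out 24 mm beyond the disc to the bottle's -y.
- tub_green: Closed pickle tub with white lid and a green label on top, 95 (x) x 58 (y) x 42 mm (z), about 0.18 kg, loose on the table right of the scale with the yellow and red ones; their places vary. Origin: centre of its underside.
- tub_yellow: Same tub with a yellow label; leave alone.
- tub_red: Same tub with a red label; leave alone.
- jar: Small amber jar with red lid, 56 mm diameter, 75 mm high; leave alone. Origin: centre of its underside.

How it is judged:
By the outcome, as a careful person would: the job done as asked, in the order asked, and still so for the second after the job is handed in, with the robot touching nothing.
It also fails if it takes over 72 s, if anything falls off the work surface, if the arm or the gripper's body presses on something with over 40 N, if the wrist force passes 120 N, or if a joint passes its speed limit or range.

## Working session

There is one attempt and no reset: what is moved stays moved. The work goes in short steps, Python scripts to look and compute and a shell command to move; the robot and the scene stay as the last step left them, time stands still between calls to the robot, and variables do not carry over. Pictures are saved under pics/ and viewed, at most 10 in all, crops included, and the job is handed in when it is done.

```bash
mkdir -p pics; ls; python3 - <<'E'
from rig import arm
import cv2,json
for n in("top","side"):
    c=arm.read_camera(n); cv2.imwrite(f"pics/{n}0.png",c["image"][:,:,::-1]); print(n,c["intrinsics"],c["R"],c["t"])
print(arm.state())
E
```

```text
pics
top [[605.10737868   0.         320.93672506]
 [  0.         605.10737868 235.9034305 ]
 [  0.           0.           1.        ]] [[ 0.04228255 -0.99910054 -0.00320997]
 [-0.97580037 -0.04060615 -0.21485992]
 [ 0.21453632  0.01221711 -0.9766396 ]] [-0.03581459  0.60425769  1.57200441]
side [[622.51642132   0.         309.97772154]
 [  0.         622.51642132 240.28233271]
 [  0.           0.           1.        ]] [[-0.93686643 -0.34967843 -0.00250598]
 [-0.27110688  0.73084479 -0.62639201]
 [ 0.22086725 -0.58616626 -0.77950418]] [0.53717389 0.24046839 1.42789798]
{'clock': 0.1, 'joint_pos': array([-1.23801769e+00,  2.13293807e-01, -3.49833556e-02,  1.32350390e+00,
       -1.46169116e-06,  1.57078451e+00]), 'qd': array([ 0.00143749,  0.00071289,  0.00238819,  0.0008886 ,  0.0008199 ,
       -0.00135754]), 'effort': array([ 5.25797823e-04, -6.87251329e+01,  4.87802196e+01,  1.23993459e-02,
       -3.57405071e-06,  2.34344947e-05]), 'ee_pos': array([ 0.163291  , -0.47244178,  0.40427729]), 'orientation': array([-3.14060792e+00,  1.45005072e-06,  3.32790461e-01]), 'wrist_force': array([ 0.17518491, -0.44883298, -0.27795026]), 'torque': array([-0.05044782,  0.00311858,  0.04041505]), 'gripper_force': 0.0, 'grip_width': 1.0042637028912855}
```

View pics/top0.png

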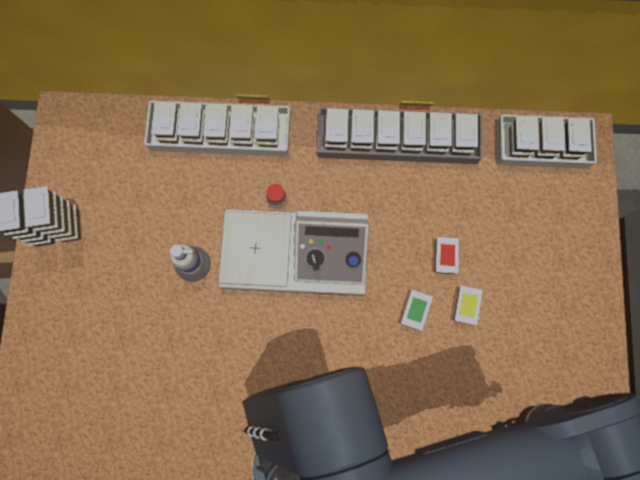

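View pics/side0.png

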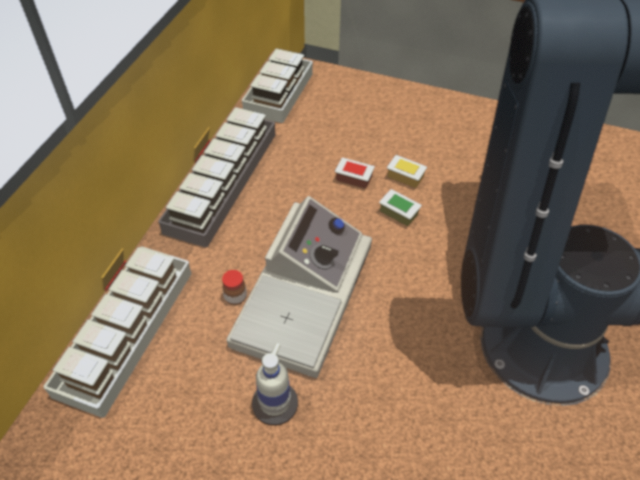

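Top view: green tub at (417,310), yellow (468,305), red (447,256), plate cross (255,248), dial (315,259), button (353,260), bottle cap near (180,252) and jar (276,194). In the side view: cross (287,318), dial (325,255), button (337,224), cap (271,360), green tub (401,205).

```bash
cat > h.py <<'E'
import numpy as np,cv2
from rig import arm
def ray(c,uv):
    d=c["R"].T@np.linalg.solve(c["intrinsics"],[uv[0],uv[1],1.]); o=-c["R"].T@c["t"]; return o,d/np.linalg.norm(d)
def plane(c,uv,z):
    o,d=ray(c,uv); return o+d*(z-o[2])/d[2]
def tri(a,ua,b,ub):
    A=[];y=[]
    for c,u in((a,ua),(b,ub)):
        o,d=ray(c,u);P=np.eye(3)-np.outer(d,d);A.append(P);y.append(P@o)
    X=np.linalg.lstsq(np.vstack(A),np.hstack(y),rcond=None)[0]
    return X,np.linalg.norm(np.vstack(A)@X-np.hstack(y))
def proj(c,X):
    p=c["intrinsics"]@(c["R"]@X+c["t"]); return p[:2]/p[2]
def blobs(c,lo,hi,amin=8):
    h=cv2.cvtColor(c["image"],cv2.COLOR_RGB2HSV); m=cv2.inRange(h,lo,hi)
    cs,_=cv2.findContours(m,cv2.RETR_EXTERNAL,cv2.CHAIN_APPROX_NONE)
    return [(cv2.contourArea(k),cv2.minAreaRect(k)) for k in cs if cv2.contourArea(k)>=amin]
E
python3 - <<'E'
from h import *
t=arm.read_camera("top");s=arm.read_camera("side")
for n,c in(("top",t),("side",s)):
    for k,lo,hi in(("green",(45,90,50),(85,255,255)),("blue",(105,120,60),(130,255,255)),("red",(172,150,80),(180,255,255)),("red0",(0,200,100),(4,255,255))):
        for a,r in blobs(c,lo,hi):
            if a<900: print(n,k,a,np.round(r[0],1),np.round(r[1],1),round(r[2],1))
def crop(c,x,y,w,h,f=6): return cv2.resize(c["image"][y:y+h,x:x+w,::-1],None,fx=f,fy=f,interpolation=cv2.INTER_CUBIC)
a=np.hstack([crop(t,290,218,66,50),crop(s,290,210,66,50)])
b=np.hstack([crop(t,155,235,66,50),crop(s,240,335,66,50)])
cv2.imwrite("pics/z0.png",np.vstack([a,b]))
E
```

```text
top green 222.5 [416.8 309.6] [12.6 19.6] 18.4
top blue 49.0 [353.  260.5] [7.8 7.8] 45.0
side green 146.0 [400.3 202.9] [19.9  9. ] 28.3
side blue 37.5 [338.3 223.3] [9.2 5.7] 45.0
```

View pics/z0.png

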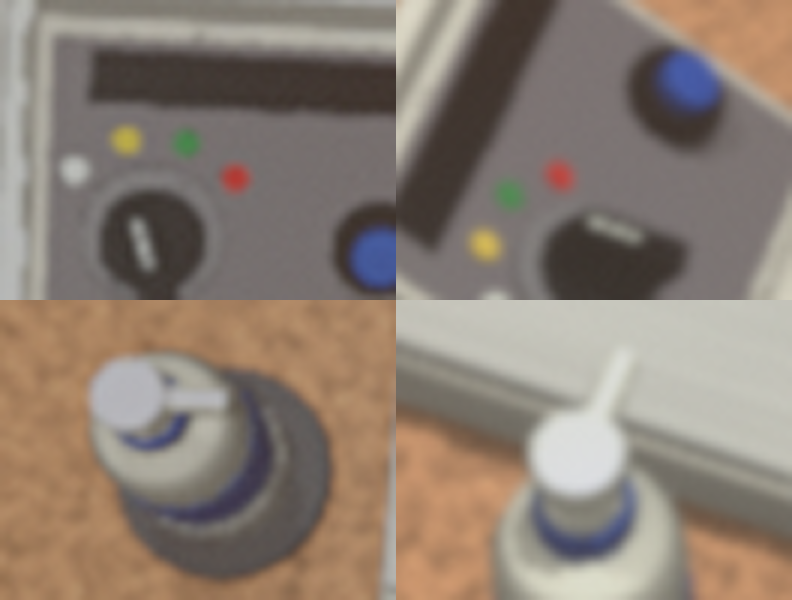

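Zoom: the dial pointer lies toward the yellow dot (-0.3), so it needs one click clockwise. Dots in the top view: white (302.5,246.5), yellow (311.2,241.3), green (321.2,241.8), red (329.2,247.7). Cap centre is at top (176.7,250.8) and side (270.2,360.8), with the nozzle pointing toward the plate.

```bash
cat > m.py <<'E'
from h import *
np.set_printoptions(precision=4,suppress=True)
t=arm.read_camera("top");s=arm.read_camera("side")
P=lambda n,a,b:print(n,*tri(t,a,s,b))
P("cap",(176.7,250.8),(270.2,360.8)); P("btn",(353,260.5),(338.3,223.3))
G=tri(t,(321.2,241.8),s,(309,242.5))[0]
P("green",(321.2,241.8),(309,242.5));P("red",(329.2,247.7),(317.3,239.3));P("yel",(311.2,241.3),(305,250.8))
print("cross",plane(t,(255.3,247.8),.055),plane(s,(287,318),.055)); P("cross",(255.3,247.8),(287,318))
for n,uv in(("scaleFL",(219.5,291)),("FR",(365.5,293.5))): print(n,plane(t,uv,.045))
for c,r in((t,(416.8,309.6)),(s,(400.3,202.9))): print("tub",plane(c,r,.042))
for a,r in blobs(t,(45,90,50),(85,255,255)):
    b=cv2.boxPoints(r); q=[plane(t,u,.042)[:2] for u in b]; print("corners",np.array(q)); 
    e=[q[i+1]-q[i] for i in range(2)]; L=max(e,key=np.linalg.norm); print("long yaw",np.arctan2(L[1],L[0]),[np.linalg.norm(x) for x in e])
E
python3 m.py
```

```text
cap [0.5255 0.3446 0.1893] 0.0002948523858562075
btn [ 0.535  -0.0975  0.1046] 0.0008818630649180711
green [ 0.5799 -0.0123  0.11  ] 0.00033885128059725695
red [ 0.5666 -0.0339  0.1026] 0.000546607026614639
yel [0.5802 0.014  0.1096] 0.00023493275732501962
cross [0.5671 0.1662 0.055 ] [0.5657 0.169  0.055 ]
cross [0.5674 0.1667 0.0509] 0.0007837389762107846
scaleFL [0.4469 0.2559 0.045 ]
FR [ 0.4566 -0.1364  0.045 ]
tub [ 0.4195 -0.2747  0.042 ]
tub [ 0.4199 -0.2727  0.042 ]
corners [[ 0.3986 -0.2506]
 [ 0.4496 -0.2658]
 [ 0.4408 -0.2982]
 [ 0.39   -0.2828]]
long yaw -0.2898116069243536 [np.float64(0.05321600891056642), np.float64(0.03357312360676352)]
```

```bash
python3 -m creep '{"xyz":[[0,0,0],[0,0,0],[0,0,0],[0.47,-1,0],[0.47,-1,0],[0.47,-1,0],[0.47,-1,0],[0.47,-1,0],[0.47,-1,0],[0.47,-1,0],[0.47,-1,0],[0.47,-1,0]],"roll":[0.205,0.205,0.205,0,0,0,0,0,0,0,0,0],"claw":[0,0,0,0,0,0,0,0,0,0,0,0]}' 40
```

```text
clock: 1.5
ee_pos: [0.2436, -0.2896, 0.4047]
orientation: [3.142, -0.0, 0.025]
wrist_force: [-0.1, -1.7, -0.4]
grip_width: 0.0
gripper_force: 0.0
```

```bash
python3 -m creep '{"xyz":[[0.47,-1,0],[0.47,-1,0],[0.47,-1,0],[0.47,-1,0],[0.47,-1,0],[0.47,-1,0],[0.47,-1,0],[0.47,-1,0],[0.47,-1,0],[0.47,-1,0],[0.47,-1,0],[0.47,-1,0]],"roll":[0,0,0,0,0,0,0,0,0,0,0,0],"claw":[0,0,0,0,0,0,0,0,0,0,0,0]}'
python3 -m creep '{"xyz":[[0.47,-1,0],[0.47,-1,0],[0.47,-1,0],[0.47,-1,0],[0.47,-1,0],[0.47,-1,0],[0.47,-1,0],[0.47,-1,0],[0.47,-1,0],[0.47,-1,0],[0.47,-1,0],[0.47,-1,0]],"roll":[0,0,0,0,0,0,0,0,0,0,0,0],"claw":[0,0,0,0,0,0,0,0,0,0,0,0]}'
```

```text
clock: 2.7
ee_pos: [0.3502, -0.0468, 0.4048]
orientation: [3.142, -0.0, 0.025]
wrist_force: [1.0, -1.3, 0.2]
grip_width: -0.001
gripper_force: 0.0
clock: 3.9
ee_pos: [0.4588, 0.0816, 0.4115]
orientation: [-3.054, 0.001, 0.15]
wrist_force: [0.3, -0.2, -0.1]
grip_width: -0.001
gripper_force: 0.0
```

```bash
python3 -m creep '{"xyz":[[0,0,0],[0,0,0]],"roll":[0,0],"claw":[0,0]}'; python3 -c "
from rig import arm
s=arm.state();print(s['joint_pos'],s['effort'],s['qd'])"
```

```text
clock: 4.1
ee_pos: [0.4582, 0.081, 0.4113]
orientation: [-3.055, 0.001, 0.15]
wrist_force: [1.3, 0.0, -0.2]
grip_width: 0.004
gripper_force: 0.0
[ 0.14865081  0.14062412 -0.10702987  1.32411018  0.08658924  3.14060843] [ 6.59916624e-01 -6.08852434e+01  4.94190252e+01 -1.08359987e-01
  5.23640290e-01 -5.11854375e-05] [-8.23344137e-03 -1.32833613e-02 -1.15532293e-02 -8.64743330e-04
 -1.98629340e-03  9.32516056e-05]
```

```bash
python3 -m creep '{"xyz":[[0,0,0],[0,0,0],[0,0,0],[0,0,0],[0,0,0],[0,0,0],[0,0,0],[0,0,0],[0,0,0],[0,0,0],[0,0,0],[0,0,0]],"roll":[-0.28,-0.28,-0.28,-0.28,-0.28,-0.28,-0.28,-0.28,-0.28,-0.28,-0.28,0],"claw":[0,0,0,0,0,0,0,0,0,0,0,0]}'; python3 -c "
from rig import arm
s=arm.state();print(s['joint_pos'],s['ee_pos'])"
```

```text
clock: 5.3
ee_pos: [0.4578, 0.0806, 0.4115]
orientation: [-3.139, -0.087, 1.691]
wrist_force: [-1.4, -0.6, 0.4]
grip_width: 0.001
gripper_force: 0.0
[ 0.14781986  0.13937842 -0.1079595   1.32405669  0.08659555  1.59805213] [0.45776823 0.08059854 0.41148347]
```

```bash
python3 -m creep '{"xyz":[[0,0,0],[0,0,0],[0,0,0],[0,0,0],[0,0,0],[0,0,0],[0,0,0],[0,0,0],[0,0,0],[0,0,0],[0,0,0],[0,0,0]],"roll":[-0.29,-0.29,-0.29,-0.29,-0.29,-0.29,-0.29,-0.29,-0.29,-0.29,-0.29,-0.29],"claw":[0,0,0,0,0,0,0,0,0,0,0,0]}'; python3 -m creep '{"xyz":[[0,0,0],[0,0,0],[0,0,0],[0,0,0],[0,0,0],[0,0,0],[0,0,0],[0,0,0],[0,0,0],[0,0,0],[0,0,0],[0,0,0]],"roll":[-0.29,-0.29,-0.29,-0.29,-0.29,-0.29,-0.29,-0.29,-0.29,-0.29,-0.29,-0.29],"claw":[0,0,0,0,0,0,0,0,0,0,0,0]}'; python3 -m creep '{"xyz":[[0,0,0],[0,0,0],[0,0,0],[0,0,0],[0,0,0],[0,0,0],[0,0,0],[0,0,0],[0,0,0]],"roll":[-0.29,-0.29,-0.29,-0.29,-0.29,-0.29,-0.29,-0.29,0],"claw":[0,0,0,0,0,0,0,0,0]}'; python3 -c "
from rig import arm
s=arm.state();print(s['joint_pos'],s['ee_pos'])"
```

```text
clock: 6.5
ee_pos: [0.4579, 0.0807, 0.4115]
orientation: [3.056, 0.012, -2.854]
wrist_force: [0.4, -0.0, 0.3]
grip_width: 0.001
gripper_force: 0.0
clock: 7.7
ee_pos: [0.4579, 0.0807, 0.4114]
orientation: [-3.116, 0.083, -1.112]
wrist_force: [0.3, -0.7, 0.1]
grip_width: 0.001
gripper_force: 0.0
clock: 8.6
ee_pos: [0.4579, 0.0807, 0.4115]
orientation: [-3.055, 0.009, 0.045]
wrist_force: [-0.6, -0.4, -0.4]
grip_width: -0.004
gripper_force: 0.0
[ 0.14797773  0.13966661 -0.10765977  1.32398952  0.08666159 -3.03804876] [0.45791358 0.08070383 0.41146938]
```

```bash
python3 -m creep '{"xyz":[[0,1,0],[0,1,0],[0,0.5,0],[0,0.5,0],[0,0.3,0],[0,0,0]],"roll":[0,0,0,0,0,0],"claw":[0,0,0,0,0,0]}'; python3 -c "
from rig import arm
s=arm.state();print(s['joint_pos'],s['ee_pos'])"
```

```text
clock: 9.2
ee_pos: [0.4604, 0.027, 0.4059]
orientation: [-3.064, 0.01, 0.032]
wrist_force: [0.3, 0.5, 0.1]
grip_width: -0.005
gripper_force: 0.0
[ 0.0346689   0.13799939 -0.12347405  1.31864796  0.07762814 -3.13850573] [0.46037678 0.02700142 0.4058711 ]
```

```bash
python3 -m creep '{"xyz":[[0,0.5,0],[0,0.5,0],[0,0.5,0],[0,0,0]],"roll":[0,0,0,0],"claw":[0,0,0,0]}'; python3 -c "
from rig import arm
s=arm.state();print(s['joint_pos'],s['ee_pos'])"
```

```text
clock: 9.6
ee_pos: [0.4606, 0.0149, 0.4037]
orientation: [-3.078, 0.01, 0.011]
wrist_force: [0.0, 0.2, 0.5]
grip_width: -0.001
gripper_force: 0.0
[ 0.01262281  0.13784904 -0.1286601   1.31377455  0.0637309  -3.14039651] [0.46057203 0.01487114 0.40374431]
```

```bash
python3 -m creep '{"xyz":[[0,1,0],[0,1,0],[0,1,0],[0,1,0],[0,0,0]],"roll":[0,0,0,0,0],"claw":[0,0,0,0,0]}'; python3 -c "
from rig import arm
s=arm.state();print(s['joint_pos'],s['ee_pos'])"
```

```text
clock: 10.1
ee_pos: [0.4605, -0.0166, 0.3999]
orientation: [-3.115, 0.01, -0.045]
wrist_force: [0.5, 0.4, -0.3]
grip_width: 0.0
gripper_force: 0.0
[-0.04432532  0.13882122 -0.13650116  1.30526769  0.02702016 -3.14057623] [ 0.46045703 -0.01657771  0.39994935]
```

```bash
python3 -m creep '{"xyz":[[0,1,0],[0,1,0],[0,0.9,0],[0,0,0]],"roll":[0,0,0,0],"claw":[0,0,0,0]}'; python3 -c "
from rig import arm
s=arm.state();print(s['joint_pos'],s['ee_pos'],s['orientation'])"
```

```text
clock: 10.5
ee_pos: [0.4595, -0.0388, 0.399]
orientation: [-3.141, 0.01, -0.086]
wrist_force: [0.6, -0.6, -0.3]
grip_width: -0.001
gripper_force: 0.0
[-8.45193486e-02  1.39931085e-01 -1.37493601e-01  1.30323253e+00
  7.36668896e-04 -3.14060731e+00] [ 0.45952557 -0.03882642  0.39898979] [-3.1408657   0.00986161 -0.08550474]
```

```bash
python3 -m creep '{"xyz":[[0,0,0],[0,0,0],[0,0,0],[0,0,0],[0,0,0],[0,0,0],[0,0,0],[0,0,0],[0,0,0],[0,0,0],[0,0,0]],"roll":[0.29,0.29,0.29,0.29,0.29,0.29,0.29,0.29,0.29,0.29,0.29],"claw":[0,0,0,0,0,0,0,0,0,0,0]}'; python3 -m creep '{"xyz":[[0,0,0],[0,0,0],[0,0,0],[0,0,0],[0,0,0],[0,0,0],[0,0,0],[0,0,0],[0,0,0],[0,0,0],[0,0,0]],"roll":[0.29,0.29,0.29,0.29,0.29,0.29,0.29,0.29,0.29,0.26,0],"claw":[0,0,0,0,0,0,0,0,0,0,0]}';  python3 -c "
from rig import arm
s=arm.state();print(s['joint_pos'],s['ee_pos'],s['orientation'])"
```

```text
clock: 11.6
ee_pos: [0.4596, -0.038, 0.399]
orientation: [3.132, 0.001, -1.685]
wrist_force: [0.8, 0.1, -0.0]
grip_width: 0.008
gripper_force: 0.0
clock: 12.7
ee_pos: [0.4596, -0.038, 0.399]
orientation: [3.139, -0.01, -3.116]
wrist_force: [-0.5, -0.9, 0.4]
grip_width: -0.001
gripper_force: 0.0
[-0.08295487  0.1398706  -0.13747889  1.30325691  0.00140475 -0.1082843 ] [ 0.45958217 -0.03801183  0.39902364] [ 3.1391359  -0.0096008  -3.11625833]
```

```bash
python3 -m creep '{"xyz":[[-0.2,1,0],[-0.2,1,0],[-0.2,1,0],[-0.2,1,0],[-0.2,1,0],[-0.2,1,0],[-0.2,1,0],[-0.2,1,0],[-0.2,1,0],[-0.2,1,0],[-0.2,1,0],[-0.2,1,0]],"roll":[0,0,0,0,0,0,0,0,0,0,0,0],"claw":[0,0,0,0,0,0,0,0,0,0,0,0]}'; python3 -m creep '{"xyz":[[-0.2,1,0],[-0.2,1,0],[-0.2,1,0],[-0.2,1,0],[-0.2,1,0],[-0.2,1,0],[-0.2,1,0],[0,0,1],[0,0,0]],"roll":[0,0,0,0,0,0,0,0,0],"claw":[0,0,0,0,0,0,0,0,0]}'
python3 - <<'E'
from h import *
t=arm.read_camera("top");s=arm.read_camera("side")
f=lambda c,x,y:cv2.resize(c["image"][y:y+75,x:x+66,::-1],None,fx=6,fy=6,interpolation=cv2.INTER_CUBIC)
cv2.imwrite("pics/z1.png",np.hstack([f(t,145,215),f(s,240,310)]))
E
```

```text
clock: 13.9
ee_pos: [0.501, 0.2041, 0.3991]
orientation: [3.139, -0.01, -3.109]
wrist_force: [-0.3, -1.0, -0.1]
grip_width: 0.0
gripper_force: 0.0
clock: 14.8
ee_pos: [0.5245, 0.3443, 0.3768]
orientation: [3.141, -0.013, -3.109]
wrist_force: [0.3, -1.2, 0.1]
grip_width: -0.004
gripper_force: 0.0
```

View pics/z1.png

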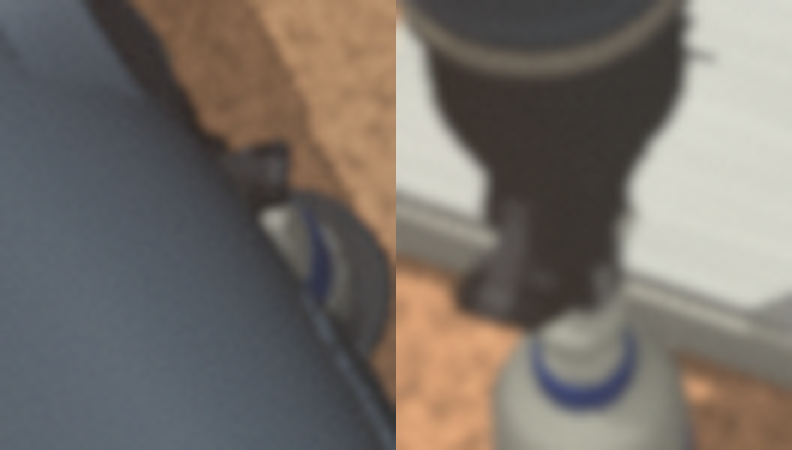

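The side view shows the shut fingers just above the cap, with their lower end around crop columns 460-620 and the bottle neck at 585. I'll compare that with the projected tip.

```bash
python3 - <<'E'
from h import *
c=arm.read_camera("side")
for x in (-.02,0,.02):
  for y in (-.016,0,.016): print(x,y,(proj(c,np.array([.522+x,.344+y,.205]))-[240,310])*6+[396,0])
print((proj(c,np.array([.524,.343,.198]))-[240,310])*6+[396,0])
E
```

```text
-0.02 -0.016 [663.71528041 260.53077278]
-0.02 0 [644.75353208 303.0361494 ]
-0.02 0.016 [625.48725871 346.22416094]
0 -0.016 [605.52375066 241.01075543]
0 0 [586.17105877 283.20233288]
0 0.016 [566.50873436 326.06895257]
0.02 -0.016 [547.76223669 221.63498443]
0.02 0 [528.02491302 263.51624043]
0.02 0.016 [507.9729883  306.06505839]
[582.68897976 289.15533622]
```

```bash
python3 -m creep '{"xyz":[[0,0,0.4],[0,0,0.2],[0,0,0]],"roll":[0,0,0],"claw":[0,0,0]}';python3 -m creep '{"xyz":[[0,0,0.1],[0,0,0]],"roll":[0,0],"claw":[0,0]}'
```

```text
clock: 15.25
ee_pos: [0.5249, 0.3438, 0.3671]
orientation: [3.139, -0.009, -3.114]
wrist_force: [2.1, 1.0, 4.2]
grip_width: -0.003
gripper_force: 1.9
clock: 15.45
ee_pos: [0.5249, 0.3439, 0.3654]
orientation: [3.139, -0.009, -3.114]
wrist_force: [3.8, -1.2, 6.0]
grip_width: 0.003
gripper_force: 2.4
```

```bash
python3 -m creep '{"xyz":[[0,0,0.1],[0,0,0]],"roll":[0,0],"claw":[0,0]}';python3 -m creep '{"xyz":[[0,0,0.1],[0,0,0]],"roll":[0,0],"claw":[0,0]}'
```

```text
clock: 15.65
ee_pos: [0.5249, 0.3438, 0.3635]
orientation: [3.139, -0.009, -3.114]
wrist_force: [3.2, -1.1, 5.8]
grip_width: -0.002
gripper_force: 2.9
clock: 15.85
ee_pos: [0.5248, 0.3438, 0.3632]
orientation: [3.138, -0.007, -3.114]
wrist_force: [-1.4, -5.0, 21.7]
grip_width: 0.002
gripper_force: 11.0
```

```bash
python3 -m creep '{"xyz":[[0,0,-0.5],[0,0,-0.5],[0,0,-1],[0,0,-1],[0.195,-0.99,0],[0.195,-0.99,0],[0.195,-0.99,0],[0.195,-0.99,0],[0.195,-0.99,0],[0.195,-0.99,0],[0.195,-0.99,0],[0.195,-0.99,0]],"roll":[0,0,0,0,0,0,0,0,0,0,0,0],"claw":[0,0,0,0,0,0,0,0,0,1,1,1]}'; python3 -m creep '{"xyz":[[0.195,-0.99,0],[0.195,-0.99,0],[0.195,-0.99,0],[0.195,-0.99,0],[0.195,-0.99,0],[0.195,-0.99,0],[0.195,-0.99,0],[0.195,-0.99,0],[0.195,-0.99,0],[0.195,-0.99,0],[0.195,-0.99,0],[0.195,-0.99,0]],"roll":[0,0,0,0,0,0,0,0,0,0,0,0],"claw":[1,1,1,1,1,1,1,1,1,1,1,1]}'; python3 -m creep '{"xyz":[[0.195,-0.99,0],[0.195,-0.99,0],[0.195,-0.99,0],[0.195,-0.99,0],[0.195,-0.99,0],[0.195,-0.99,0],[0.195,-0.99,0],[0.195,-0.99,0],[0,0,0],[0,0,0],[0,0,0],[0,0,0]],"roll":[0,0,0,0,0,0,0,0,0.212,0.212,0.212,0],"claw":[1,1,1,1,1,1,1,1,1,1,1,1]}'; python3 -c "
from rig import arm
s=arm.state();print(s['joint_pos'],s['ee_pos'],s['orientation'])"
```

```text
clock: 17.05
ee_pos: [0.4981, 0.1839, 0.4212]
orientation: [3.139, -0.01, -3.114]
wrist_force: [0.3, -0.2, -0.5]
grip_width: 0.503
gripper_force: 0.0
clock: 18.25
ee_pos: [0.4579, -0.0548, 0.4212]
orientation: [3.139, -0.01, -3.114]
wrist_force: [0.9, 0.3, -0.5]
grip_width: 1.001
gripper_force: 0.0
clock: 19.45
ee_pos: [0.4313, -0.2133, 0.421]
orientation: [-3.141, -0.01, 2.849]
wrist_force: [0.5, -0.3, 0.3]
grip_width: 0.999
gripper_force: 0.0
[-0.4586205   0.17778613 -0.03694236  1.36630384 -0.00220916 -0.16628861] [ 0.43132333 -0.2133084   0.42098839] [-3.14110832 -0.01046047  2.84926954]
```

```bash
python3 -m creep '{"xyz":[[-0.1,-0.75,0],[-0.09,-0.76,0],[-0.09,-0.76,0],[-0.09,-0.76,0],[0,0,1],[0,0,1],[0,0,1],[0,0,1],[0,0,1],[0,0,1],[0,0,1],[0,0,0]],"roll":[0,0,0,0,0,0,0,0,0,0,0,0],"claw":[1,1,1,1,1,1,1,1,1,1,1,1]}'
python3 - <<'E'
from h import *
t=arm.read_camera("top");s=arm.read_camera("side")
f=lambda c,x,y:cv2.resize(c["image"][y:y+80,x:x+80,::-1],None,fx=5,fy=5,interpolation=cv2.INTER_CUBIC)
cv2.imwrite("pics/z2.png",np.hstack([f(t,380,260),f(s,360,160)]))
E
```

```text
clock: 20.65
ee_pos: [0.4188, -0.2737, 0.2787]
orientation: [3.141, -0.014, 2.851]
wrist_force: [-0.2, -0.6, -0.6]
grip_width: 1.004
gripper_force: 0.0
```

View pics/z2.png

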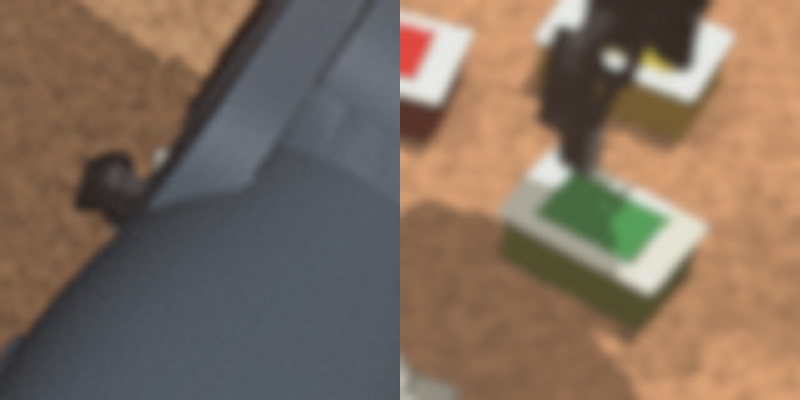

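Side view: the near (+y) finger's tip is at about crop (580,170), which is image (396,194), above the green tub. I'll check it against the projection.

```bash
python3 - <<'E'
from h import *
c=arm.read_camera("side")
p=np.array([.417,-.273]);y=np.array([.288,.957])
for z in(.119,.106): print([proj(c,np.array([*(p+s*.05*y),z])) for s in(1,-1)])
E
```

```text
[array([394.22396782, 194.23194279]), array([414.96585874, 171.65987813])]
[array([393.69397168, 197.7523031 ]), array([414.32254581, 175.21330931])]
```

```bash
python3 -m creep '{"xyz":[[0,0,0.8],[0,0,0.8],[0,0,0.8],[0,0,0.8],[0,0,0.7],[0,0,0.7],[0,0,0.6],[0,0,0]],"roll":[0,0,0,0,0,0,0,0],"claw":[1,1,1,1,1,1,1,1]}'; python3 -m creep '{"xyz":[[0,0,0],[0,0,0],[0,0,0],[0,0,0],[0,0,0],[0,0,0],[0,0,0]],"roll":[0,0,0,0,0,0,0],"claw":[0,0,0,0,0,0,0]}' 35
```

```text
clock: 21.6
ee_pos: [0.4186, -0.2731, 0.1763]
orientation: [-3.141, -0.011, 2.851]
wrist_force: [0.0, 0.1, 0.9]
grip_width: 0.999
gripper_force: 0.0
clock: 22.3
ee_pos: [0.4191, -0.2733, 0.1779]
orientation: [-3.14, -0.008, 2.851]
wrist_force: [-1.5, 0.3, 5.9]
grip_width: 0.677
gripper_force: 38.3
```

```bash
python3 -m creep '{"xyz":[[0,0,-0.5],[0,0,-1],[0,0,-1],[0,0,-1],[-0.2,0.5,-1],[-0.36,0.99,-1],[-0.36,0.99,-1],[-0.36,0.99,-1],[-0.36,0.99,-1],[-0.36,0.99,0],[-0.36,0.99,0],[-0.36,0.99,0]],"roll":[0,-0.211,-0.211,-0.21,0,0,0,0,0,0,0,0],"claw":[0,0,0,0,0,0,0,0,0,0,0,0]}'; python3 -m creep '{"xyz":[[-0.36,0.99,0],[-0.36,0.99,0],[-0.36,0.99,0],[-0.36,0.99,0],[-0.36,0.99,0],[-0.36,0.99,0],[-0.36,0.99,0],[-0.36,0.99,0],[-0.36,0.99,0],[-0.36,0.99,0],[-0.36,0.99,0],[-0.36,0.99,0]],"roll":[0,0,0,0,0,0,0,0,0,0,0,0],"claw":[0,0,0,0,0,0,0,0,0,0,0,0]}'; python3 -m creep '{"xyz":[[-0.36,0.9,0],[0,0,0],[0,0,0]],"roll":[0,0,0],"claw":[0,0,0]}'
python3 -c "
from rig import arm
s=arm.state();print(s['joint_pos'],s['ee_pos'],s['orientation'])"
```

```text
clock: 23.5
ee_pos: [0.471, -0.1226, 0.3478]
orientation: [3.139, -0.009, -3.116]
wrist_force: [-0.1, -0.1, -2.0]
grip_width: 0.673
gripper_force: 38.5
clock: 24.7
ee_pos: [0.5513, 0.1171, 0.3474]
orientation: [3.139, -0.009, -3.116]
wrist_force: [0.8, -0.4, -2.1]
grip_width: 0.671
gripper_force: 38.5
clock: 25.0
ee_pos: [0.5578, 0.1346, 0.3469]
orientation: [3.139, -0.01, -3.115]
wrist_force: [0.1, -0.4, -1.8]
grip_width: 0.675
gripper_force: 38.3
[0.23567323 0.38628697 0.05557693 1.24902475 0.00416077 0.20936728] [0.55784509 0.13456697 0.34689031] [ 3.13938056 -0.00960804 -3.11529467]
```

```bash
python3 -m creep '{"xyz":[[-0.22,0.81,0],[-0.22,0.81,0],[0,0,0.8],[0,0,0.8],[0,0,0.8],[0,0,0.8],[0,0,0.8],[0,0,0.6],[0,0,0.4],[0,0,0]],"roll":[0,0,0,0,0,0,0,0,0,0],"claw":[0,0,0,0,0,0,0,0,0,0]}'
python3 - <<'E'
from h import *
s=arm.read_camera("side")
cv2.imwrite("pics/z3.png",cv2.resize(s["image"][250:400,220:380,::-1],None,fx=4,fy=4,interpolation=cv2.INTER_CUBIC))
E
```

```text
clock: 26.0
ee_pos: [0.5648, 0.1674, 0.2456]
orientation: [3.14, -0.011, -3.116]
wrist_force: [-0.1, -0.5, -2.2]
grip_width: 0.671
gripper_force: 38.4
```

View pics/z3.png

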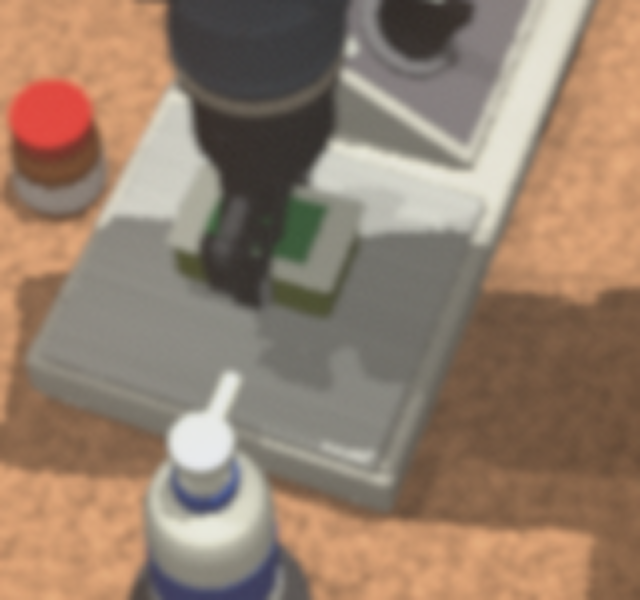

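The tub hangs upright over the plate, with its lid centre at about image (287,308) in the side view. The jar hasn't moved. Lowering in small steps.

```bash
python3 -m creep '{"xyz":[[0,0,0.25],[0,0,0.15],[0,0,0]],"roll":[0,0,0],"claw":[0,0,0]}'; python3 -m creep '{"xyz":[[0,0,0.1],[0,0,0]],"roll":[0,0],"claw":[0,0]}'; python3 - <<'E'
from h import *
c=arm.read_camera("side")
for z in (.101,.105): print(proj(c,np.array([.5665,.167,z])), proj(c,np.array([.5765,.167,z])))
E
```

```text
clock: 26.35
ee_pos: [0.5649, 0.1673, 0.2382]
orientation: [3.139, -0.01, -3.116]
wrist_force: [-0.3, 0.5, -2.7]
grip_width: 0.676
gripper_force: 38.4
clock: 26.55
ee_pos: [0.5649, 0.1673, 0.2363]
orientation: [3.139, -0.01, -3.116]
wrist_force: [-0.1, -0.1, -2.0]
grip_width: 0.674
gripper_force: 38.4
[286.36408753 306.16662014] [282.17145881 304.83687209]
[286.30592921 305.18042113] [282.10388986 303.84924232]
```

```bash
python3 -m creep '{"xyz":[[0,0,0.1],[0,0,0]],"roll":[0,0],"claw":[0,0]}'; python3 -m creep '{"xyz":[[0,0,0.08],[0,0,0]],"roll":[0,0],"claw":[0,0]}';
```

```text
clock: 26.8
ee_pos: [0.5649, 0.1673, 0.2342]
orientation: [3.139, -0.01, -3.116]
wrist_force: [0.2, 0.2, -3.6]
grip_width: 0.673
gripper_force: 38.4
clock: 27.0
ee_pos: [0.5649, 0.1673, 0.233]
orientation: [3.139, -0.009, -3.116]
wrist_force: [-1.1, 0.3, 2.3]
grip_width: 0.673
gripper_force: 38.8
```

```bash
python3 -m creep '{"xyz":[[0,0,0],[0,0,0],[0,0,0],[0,0,0],[0,0,0],[0,0,0],[0,0,0]],"roll":[0,0,0,0,0,0,0],"claw":[0.72,0.8,0.9,1,1,1,1]}'; python3 -m creep '{"xyz":[[0,0,-0.3],[0,0,-0.7],[0,0,-1],[0,0,-1],[0,0,-1],[0,0,-1],[0,0,-1],[0,0,0]],"roll":[0,0,0,0,0,0,0,0],"claw":[1,1,1,1,1,1,1,1]}'
```

```text
clock: 27.7
ee_pos: [0.5649, 0.1673, 0.2328]
orientation: [3.139, -0.01, -3.116]
wrist_force: [-0.4, 0.7, 0.9]
grip_width: 0.998
gripper_force: 0.0
clock: 28.5
ee_pos: [0.5666, 0.1672, 0.3559]
orientation: [3.138, -0.006, -3.116]
wrist_force: [1.2, -0.1, 0.6]
grip_width: 1.001
gripper_force: 0.0
```

```bash
python3 -m creep '{"xyz":[[0.2,-0.93,0],[0.2,-0.93,0],[0.2,-0.93,0],[0.2,-0.93,0],[0.2,-0.93,0],[0.2,-0.94,0],[0.2,-0.94,0],[0,0,0],[0,0,0.5],[0,0,0.5],[0,0,0.4],[0,0,0]],"roll":[0,0,0,0,0,0,0,0,0,0,0,0],"claw":[0,0,0,0,0,0,0,0,0,0,0,0]}'
python3 - <<'E'
from h import *
s=arm.read_camera("side");t=arm.read_camera("top")
f=lambda c,x,y:cv2.resize(c["image"][y:y+100,x:x+80,::-1],None,fx=5,fy=5,interpolation=cv2.INTER_CUBIC)
cv2.imwrite("pics/z4.png",np.hstack([f(s,285,200),f(t,270,210)]))
for x,y in((.541,.036),(.552,.0215),(.53,.0215)): print((proj(s,np.array([x,y,.153]))-[285,200])*5)
E
```

```text
clock: 29.7
ee_pos: [0.5407, 0.0362, 0.323]
orientation: [3.139, -0.012, -3.115]
wrist_force: [-0.0, -0.0, 0.2]
grip_width: 0.0
gripper_force: 0.0
[163.28608909 255.10567508]
[151.49821639 224.88324475]
[196.98921699 238.10149088]
```

View pics/z4.png

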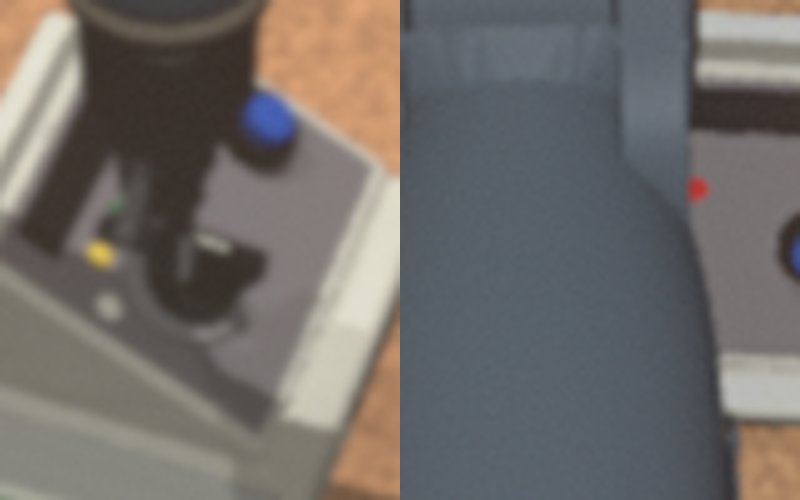

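Side crop: finger tips around (165,265), just on the +y side of the bar. The pointer line is at (213,243), still toward yellow. I'll descend and then push toward -y.

```bash
python3 -m creep '{"xyz":[[0,0,0.5],[0,0,0.3],[0,0,0.25],[0,0,0.2],[0,0,0]],"roll":[0,0,0,0,0],"claw":[0,0,0,0,0]}'; python3 -m creep '{"xyz":[[0,-0.15,0],[0,-0.15,0],[0,0,0]],"roll":[0,0,0],"claw":[0,0,0]}';  python3 -m creep '{"xyz":[[0,-0.1,0],[0,0,0]],"roll":[0,0],"claw":[0,0]}'
```

```text
clock: 30.3
ee_pos: [0.5407, 0.0359, 0.2992]
orientation: [3.139, -0.01, -3.116]
wrist_force: [-0.2, 0.2, -0.4]
grip_width: 0.001
gripper_force: 0.0
clock: 30.6
ee_pos: [0.5412, 0.0295, 0.3]
orientation: [3.139, -0.009, -3.116]
wrist_force: [-0.8, 0.4, -0.7]
grip_width: 0.004
gripper_force: 0.0
clock: 30.8
ee_pos: [0.5413, 0.0278, 0.3]
orientation: [3.139, -0.009, -3.116]
wrist_force: [0.8, 0.8, 0.1]
grip_width: -0.0
gripper_force: 0.9
```

```bash
for i in 1; do python3 -m creep '{"xyz":[[0,-0.15,0],[0,0,0]],"roll":[0,0],"claw":[0,0]}'; python3 -m creep '{"xyz":[[0,-0.15,0],[0,0,0]],"roll":[0,0],"claw":[0,0]}'; done | grep -v orient
```

```text
clock: 31.0
ee_pos: [0.5416, 0.025, 0.3002]
wrist_force: [1.9, 3.7, 2.5]
grip_width: 0.003
gripper_force: 2.0
clock: 31.2
ee_pos: [0.5414, 0.0218, 0.3]
wrist_force: [-0.6, -0.1, -0.4]
grip_width: -0.001
gripper_force: 0.0
```

```bash
python3 -m creep '{"xyz":[[0,0.2,0],[0,0,-0.6],[0,0,-1],[0,0,-1],[0,0,0]],"roll":[0,0,0,0,0],"claw":[0,0,0,0,0]}'
python3 -m creep '{"xyz":[[0.5,-1,0],[0.5,-1,0],[0.5,-1,0],[0.5,-1,0],[0.5,-1,0],[0,0,0]],"roll":[0,0,0,0,0,0],"claw":[0,0,0,0,0,0]}'
python3 - <<'E'
from h import *
s=arm.read_camera("side")
f=lambda c,x,y:cv2.resize(c["image"][y:y+75,x:x+100,::-1],None,fx=7,fy=7,interpolation=cv2.INTER_CUBIC)
cv2.imwrite("pics/z5.png",f(s,270,205))
E
```

```text
clock: 31.7
ee_pos: [0.5422, 0.0259, 0.3549]
orientation: [3.139, -0.006, -3.116]
wrist_force: [0.6, 0.2, -0.4]
grip_width: -0.001
gripper_force: 0.0
clock: 32.3
ee_pos: [0.4933, -0.0771, 0.3521]
orientation: [3.14, -0.01, -3.118]
wrist_force: [0.6, -0.0, -0.4]
grip_width: -0.0
gripper_force: 0.0
```

View pics/z5.png

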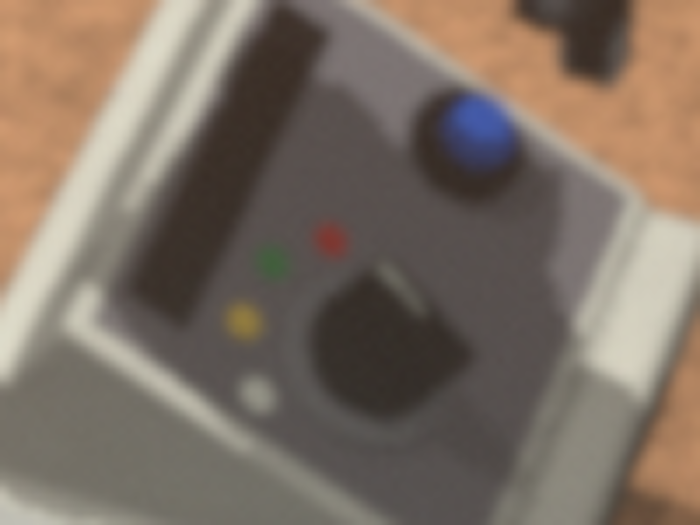

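The pointer line runs from crop (425,312) to (380,265), so the dial has turned. I'll work out its angle by projecting candidate angles.

```bash
python3 - <<'E'
from h import *
s=arm.read_camera("side")
cy,sy=np.cos(.025),np.sin(.025);Rz=np.array([[cy,-sy,0],[sy,cy,0],[0,0,1]])
u=Rz@[.866,0,.5];v=Rz@[0,-1,0];n=Rz@[-.5,0,.866]
A=np.array([.5428,0.001,.0915])+n*.044
for a in(-.9,-.3,0,.3,.9):
    d=np.cos(a)*u+np.sin(a)*v
    p,q=[(proj(s,A+d*r)-[270,205])*7 for r in(.005,.022)]
    print(a,p,q,np.degrees(np.arctan2(*(q-p)[::-1])))
print("seen",np.degrees(np.arctan2(265-312,380-425)))
E
```

```text
-0.9 [415.96299558 306.50832924] [377.24907993 319.73154545] 161.1417644627627
-0.3 [414.1268258  298.33256576] [369.26341157 283.55325449] -161.7666162582168
0 [414.95366147 294.64780925] [373.02416208 267.33722851] -146.92198099735637
0.3 [416.87764555 291.6827965 ] [381.61032199 254.36383366] -133.38097540699854
0.9 [423.23955056 288.87765411] [409.68590918 242.27273004] -106.21548433333491
seen -133.75463573323165
```

Measured angle matches the +0.3 (green) stop. Next is the button.

```bash
python3 -m creep '{"xyz":[[-0.86,-0.55,0],[-0.87,-0.55,0],[0,0,0],[0,0,0.8],[0,0,0.8],[0,0,0.8],[0,0,0.5],[0,0,0.3],[0,0,0]],"roll":[0,0,0,0,0,0,0,0,0],"claw":[0,0,0,0,0,0,0,0,0]}'; python3 -m creep '{"xyz":[[0,0,0.15],[0,0,0]],"roll":[0,0],"claw":[0,0]}'
```

```text
clock: 33.3
ee_pos: [0.5286, -0.0961, 0.2872]
orientation: [3.139, -0.01, -3.116]
wrist_force: [-0.3, 0.9, -0.0]
grip_width: 0.001
gripper_force: 0.0
clock: 33.5
ee_pos: [0.5289, -0.0964, 0.285]
orientation: [3.139, -0.009, -3.116]
wrist_force: [0.8, 0.9, 1.5]
grip_width: -0.0
gripper_force: 0.8
```

```bash
(python3 -m creep '{"xyz":[[-0.05,0,0.09],[-0.05,0,0.09],[0,0,0]],"roll":[0,0,0],"claw":[0,0,0]}'; python3 -m creep '{"xyz":[[-0.05,0,0.09],[0,0,0]],"roll":[0,0],"claw":[0,0]}')|grep -v orient
```

```text
clock: 33.8
ee_pos: [0.531, -0.0964, 0.2811]
wrist_force: [1.4, 0.8, 5.1]
grip_width: 0.001
gripper_force: 2.1
clock: 34.0
ee_pos: [0.5318, -0.0964, 0.2799]
wrist_force: [-4.0, 1.2, 12.9]
grip_width: 0.002
gripper_force: 6.7
```

```bash
python3 -m creep '{"xyz":[[-0.03,0,0.06],[0,0,0]],"roll":[0,0],"claw":[0,0]}'
```

```text
clock: 34.2
ee_pos: [0.5321, -0.0964, 0.2794]
orientation: [3.14, -0.009, -3.116]
wrist_force: [-12.4, 1.6, 27.9]
grip_width: 0.0
gripper_force: 14.8
```

```bash
python3 -m creep '{"xyz":[[0.15,0,-0.27],[0.25,0,-0.45],[0,0,-1],[0,0,-1],[0,0,-1],[0.2,-1,0],[0.2,-1,0],[0.2,-1,0],[0.2,-1,0],[0.2,-1,0],[0.2,-1,0],[0,0,0]],"roll":[0,0,0,0,0,0,0,0,0,0,0,0],"claw":[0,0,0,0,0,0,0,0,0,0,0,0]}'
python3 - <<'E'
from h import *
s=arm.read_camera("side");t=arm.read_camera("top")
f=lambda c,x,y:cv2.resize(c["image"][y:y+180,x:x+120,::-1],None,fx=3.3,fy=3.3,interpolation=cv2.INTER_CUBIC)
cv2.imwrite("pics/z6.png",np.hstack([f(s,260,190),f(t,220,165)]))
for c,n in((t,"top"),(s,"side")):
  for a,r in blobs(c,(45,90,50),(85,255,255)): print(n,a,r,plane(c,r[0],.097))
  for a,r in blobs(c,(105,120,60),(130,255,255)): print(n,"blue",a,r)
E
```

```text
clock: 35.4
ee_pos: [0.5034, -0.219, 0.3525]
orientation: [3.14, -0.01, -3.118]
wrist_force: [0.1, 0.2, 0.3]
grip_width: 0.002
gripper_force: 0.0
top 214.0 ((253.0, 245.0), (12.0, 20.0), 0.0) [0.56624507 0.16769238 0.097     ]
top blue 43.0 ((353.0, 260.5), (7.0, 8.0), 90.0)
side 275.5 ((286.0550537109375, 307.8165283203125), (24.32878875732422, 13.02643871307373), 16.699243545532227) [0.56661195 0.1689054  0.097     ]
```

View pics/z6.png

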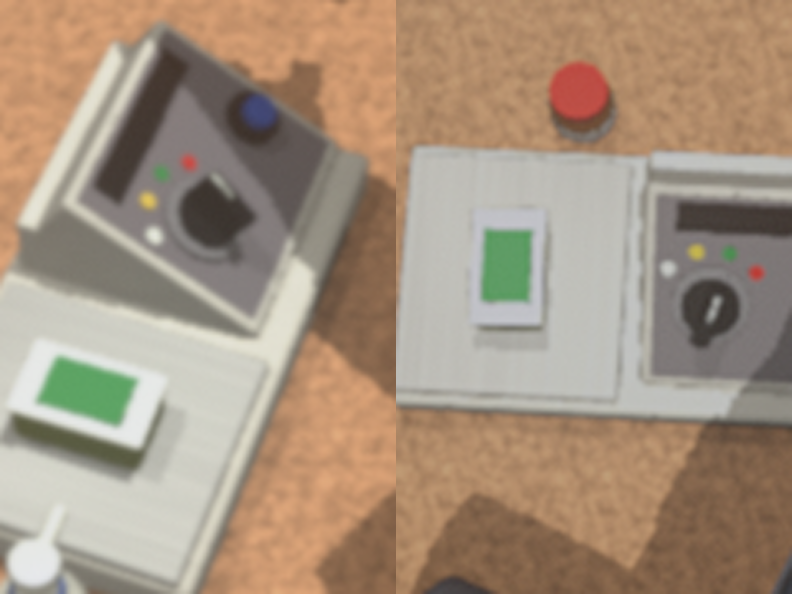

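The tub stands centred, with its label at top pixel (253,245), which is (0.566, 0.168) and about 1 mm from the cross. The pointer is toward the green dot, the button and cap are up, the jar is where it was, and the arm is clear.

```bash
python3 -c "
from rig import arm
print(arm.job_done())"
```

```text
the job is handed in; nothing more can be done
None
```

I handed the job in at about 35 s of robot time: plate sanitised, green tub upright within about 1–2 mm of the plate's centre, dial clicked in at green, and print button pressed right in and let up. The hand-in gave no verdict back.

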